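Seat the shaker in the V of the jar stop

TASK

Take the tall shaker and slide it along the worktop into the V of the jar stop, ready for its lid to be undone: press it home steadily, with about 10 N and never as much as 25 N, for about a second, so that it bears on both faces of the V and the plunger between them is pushed in. Then let go and leave it standing upright, centred and fully home. The V may be set anywhere along its rods, so feel for it, and leave the spice jars and pods where they are.

Things in the scene. Friction and masses are not known exactly. Their poses are not given: they have to be found in the camera images.
- shaker: The tall round shaker: a closed rigid cylinder 51 mm in diameter, 124 mm high, 0.2 to 0.45 kg, the only thing of this size; stands upright on the worktop, in one of three places shared by lot with the two spice jars. Origin at the centre of its underside, z up. Grip it higher than 80 mm, so that the fingers pass over the V's faces.
- stop: The jar stop, fixed: a dark steel block 66 x 100 mm with a black thumbscrew (top 68 mm); two rods in its front carry an aluminium V head towards the robot. Origin on the worktop under the block; x = direction to push in, y across. The V opens to -x: two upright rigid faces at 45 degrees to x, symmetric about y = 0, 3 to 59 mm high, mouth 52 mm wide.
- entry (a point): Point of the stop's frame at x = -0.165, y = 0, on the worktop, before the V. How far the V is drawn out is not measured: a shaker fully home has its axis straight ahead of here (stop's x), 42 to 82 mm further on. At home the faces' front ends lie 10 mm, their meeting line 36 mm beyond its axis. Find it by feel: come slowly (about 10 mm/s), stop on force.
- plunger (a joint): Sprung steel pin along the stop's x axis, mid-V, 36 mm up. Value in m: 0 = out; 0.008 = pushed in by a shaker fully home against both faces; less if it is short of home or off centre. Weak spring (under 0.5 N). If only one face bears, it pushes the shaker sideways: the +y face to -y, the -y face to +y; ease or rock it over until both bear (friction can hold it on one).
- spice_1: A spice jar, 41 mm in diameter and 105 mm high, black cap, loose on the worktop. Origin at the centre of its underside. Not to be disturbed.
- spice_2: Another spice jar of the same size and shape. Origin at the centre of its underside. Not to be disturbed.
- pod_a: A loose coffee pod, 51 mm in diameter and 45 mm high, a bystander. Origin at the centre of its underside. Not to be disturbed.
- pod_b: A loose coffee pod, 51 mm in diameter and 45 mm high, a bystander. Origin at the centre of its underside. Not to be disturbed.
- pod_c: A loose coffee pod, 51 mm in diameter and 45 mm high, a bystander. Origin at the centre of its underside. Not to be disturbed.
Not all that is in view belongs to the job. Leave any yellow look-alike of the shaker alone.

How it is judged:
By the outcome, as a careful person would: the job done as asked, in the order asked, and still so for the second after the job is handed in, with the robot touching nothing.
It also fails if it takes over 72 s, if anything falls off the work surface, if the arm or the gripper's body presses on something with over 40 N, if the wrist force passes 120 N, or if a joint passes its speed limit or range.

ROBOT

A 6-joint arm with a two-finger parallel gripper is mounted at the origin on a cart in front of the work surface, level with it; the furniture and walls round the work are solid. World frame = base frame: x ahead of the robot, y to its left, z up, the work surface at z = 0. Lengths are in m, angles in rad, forces in N, time in s.
With the tool pointing down it reaches from about 0.3 to 0.95 m from the base axis. Payload 3.1 kg.
Tool frame: the origin (TCP) lies at the very end of the fingers, on their centre line; the grasp point (between the pads) lies 19 mm behind it; z points along the fingers, y is the line along which they close (so a half turn about z gives the same grasp; the last joint's range is limited). The gripper opens to 85 mm and grips with 20 to 120 N. Pads are 22 mm wide; open, the fingers measure 114 mm over their backs; the gripper's body (76 mm by 85 mm) begins 54 mm behind the grasp point. The pads swing forward as they close: fully open they stand 13 mm farther back than shut.
Start: joints at [1.132, 0.308, 1.634, -0, 1.2, -0.07], TCP at [0.225, 0.583, 0.231] pointing down, gripper open.
Joint ranges: [-3.06, 3.06], [-0.79, 1.96], [0.05, 2.63], [-1.19, 4.34], [0.05, 2.64], [-2.94, 2.94]. Speed limits (rad/s): [2.79, 2.79, 3.14, 3.14, 3.14, 3.14].

INTERFACE

Orientations are given as a unit quaternion [w, x, y, z].
In Python, from bench import sensors, optics, order gives the robot as it stands.
- The arm moves only by the shell command python3 -m jog 'ROWS'. ROWS is JSON, a list of rows, each an object with "travel": the shift along the world's x, y, z as a fraction of full scale, a list of three; "twist": the turn about the world's z as a fraction of full scale; "hand": the opening, from -1 (shut) to 1 (fully open). A call has 1 to 10 rows; each row shifts and turns the commanded pose from where the row before left it; what a row does not reach is not made up. Full scale, the value 1, is 0.8 m for a shift and 90 degrees for a turn. A row lasts 1/12 s, in which the tool goes at most 41.7 mm and 7.16 degrees, less where a joint would pass 70% of its speed; a pose out of reach is approached as far as the arm can. A call with a number of a shift or a turn outside -1 to 1 is refused whole. A call with a gripper value outside its range is refused whole. The fingers move at their own pace and stop on an object; the grip force is fixed at half the most. Time passes only in rows, so rows that do not move let the fingers close. It gives the time, the measured TCP pose, the force, the opening and the grip force at its end, in the units of the state.
- sensors.state(): the state, without advancing time (a new reading comes with each control period).
- optics.snapshot(name): name is "scene" or "top" or "wrist"; returns a dict with "frame" (480x640x3 uint8, red, green, blue), "depth" (480x640 float32, m along the optical axis (not along the pixel's ray), 0 where there is no reading), "fov_y" (degrees; the focal length in pixels is half the picture's height over the tangent of half this angle, whatever the lens; pixels are square), "cx", "cy" (the principal point, pixels), "R" (3x3) and "t" (3): a world point X has camera coordinates R X + t. Camera axes: x right, y down, z forward; pixel columns grow to the right and rows downward; lengths in m; the calibration is good to about 2 mm. A picture is of the moment at which its call begins.
- order.job_done(): hands the job in; it is judged then, once.
The state is a dict: "clock": time; "joint_pos": joint angles; "qvel": joint speeds; "joint_torque": joint torques, N m; "ee_pos": TCP position; "tcp_rot": TCP orientation; "contact_force": force on the tool from outside, world axes, zero at the start; "moment": the same for the moment, N m; "opening": finger opening in m; "gripper_force": force on a finger pad.
Only numpy, scipy, OpenCV 4.12 (cv2) and the standard library are available. Lean on these libraries where they do the work, as an engineer would, in place of code of your own. Each camera call takes 0.05 s, during which the arm holds its last target. There are 200 camera calls.

## Working session

There is one attempt and no reset: what is moved stays moved. The work goes in short steps, Python scripts to look and compute and a shell command to move; the robot and the scene stay as the last step left them, time stands still between calls to the robot, and variables do not carry over. Pictures are saved under pics/ and viewed, at most 10 in all, crops included, and the job is handed in when it is done.

```bash
ls; mkdir -p pics; cat > h.py <<'E'
import numpy as np, cv2
from bench import sensors, optics, order
def snap(n, tag):
    s=optics.snapshot(n); np.savez(f'pics/{tag}.npz',**s); cv2.imwrite(f'pics/{tag}.png',s['frame'][:,:,::-1]); return s
def pt(s,u,v,z=None):
    f=240/np.tan(np.radians(float(s['fov_y']))/2)
    ray=np.array([(u-s['cx'])/f,(v-s['cy'])/f,1.])
    R,t=s['R'],s['t']
    if z is None:
        d=s['depth'][int(v),int(u)]; return R.T@(ray*d-t)
    c=-R.T@t; r=R.T@ray; return c+r*(z-c[2])/r[2]
E
python3 - <<'E'
from h import *
for n in('scene','top'): s=snap(n,n); print(s['fov_y'],s['cx'],s['cy'],-s['R'].T@s['t'])
print(sensors.state())
E
```

```text
pics
54.903249247187276 316.98821559911215 238.6930423246084 [-0.15898605 -0.42775     0.95648424]
57.86895152584575 320.4620436540132 240.85375142702787 [0.49829642 0.00182566 0.95904115]
{'clock': 0.1, 'joint_pos': array([ 1.13230704e+00,  3.08961012e-01,  1.63511025e+00,  6.55480413e-06,
        1.19969359e+00, -6.97183447e-02]), 'qvel': array([-0.00010778, -0.00174793, -0.00401559,  0.00040404,  0.00284881,
       -0.00134367]), 'joint_torque': array([-7.68249447e-04, -4.16404223e+01, -2.77643287e+01, -6.99105294e-05,
        3.94438612e-03,  1.05360797e-05]), 'ee_pos': array([0.22499834, 0.58226641, 0.2301108 ]), 'tcp_rot': array([-2.75976208e-04,  1.83343521e-01,  9.83048307e-01, -1.05045472e-03]), 'contact_force': array([-0.10458382, -0.51415199,  0.42537346]), 'moment': array([-0.01673003, -0.01078451, -0.05547595]), 'gripper_force': 0.0, 'opening': 0.08540670246108854}
```

View pics/top.png

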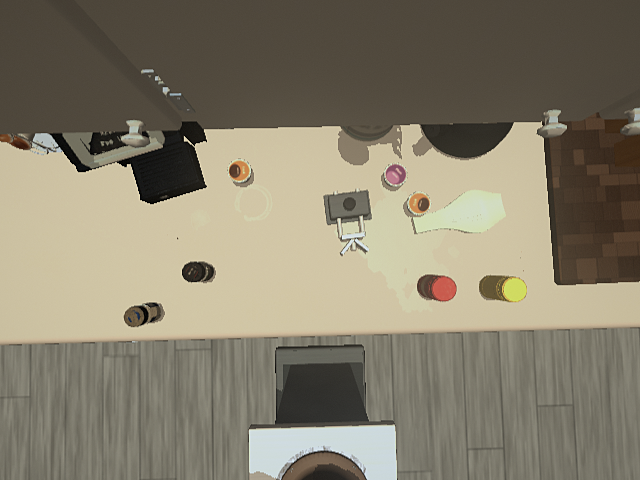

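View pics/scene.png

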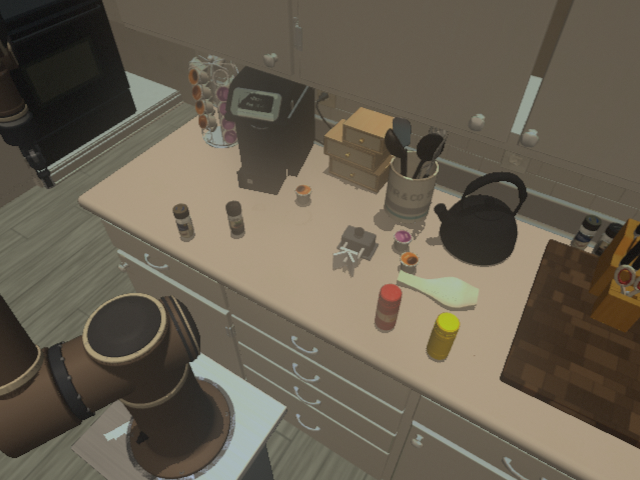

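Candidates for the shaker, in top-image pixels: red cylinder (443,288), yellow cylinder (513,289), and black-capped jars at (200,271) and (145,314). The jars are smaller and yellow is the excluded look-alike, so red fits. I'll confirm in a crop and measure.

```bash
python3 - <<'E'
from h import *
s=dict(np.load('pics/top.npz')); 
c=s['frame'][180:310,310:535,::-1]; cv2.imwrite('pics/crop1.png',cv2.resize(c,(788,455),interpolation=cv2.INTER_CUBIC))
H,W=s['depth'].shape
f=240/np.tan(np.radians(float(s['fov_y']))/2)
v,u=np.mgrid[:H,:W]; d=s['depth']
P=(np.stack([(u-s['cx'])/f*d,(v-s['cy'])/f*d,d],-1)-s['t'])@s['R']
np.save('pics/P.npy',P)
def cap(u0,v0,zmin,zmax,r=25):
    w=P[v0-r:v0+r,u0-r:u0+r].reshape(-1,3); m=w[(w[:,2]>zmin)&(w[:,2]<zmax)]
    (c,rad)=cv2.minEnclosingCircle(m[:,:2].astype(np.float32)); print((u0,v0),len(m),c,rad*2,np.median(m[:,2]),w[:,2].max())
cap(443,288,.115,.135);cap(513,289,.115,.135);cap(192,271,.095,.12);cap(136,314,.095,.12)
# block top
w=P[180:235,315:380].reshape(-1,3); print(np.round(np.percentile(w[:,2],[5,50,70,80,90,95,99]),3))
E
```

```text
(443, 288) 514 (0.4482818841934204, -0.24165858328342438) 0.04958922788500786 0.12236663677682821 0.9590411457592999
(513, 289) 526 (0.4429568350315094, -0.3777696192264557) 0.05095764994621277 0.12256468602833409 0.9590411457592999
(192, 271) 358 (0.49298378825187683, 0.24678388237953186) 0.041210491210222244 0.10475839698804698 0.9590411457592999
(136, 314) 374 (0.40968528389930725, 0.3603028655052185) 0.041663240641355515 0.10443493518955538 0.9590411457592999
[-0.003  0.002  0.034  0.047  0.049  0.052  0.069]
```

View pics/crop1.png

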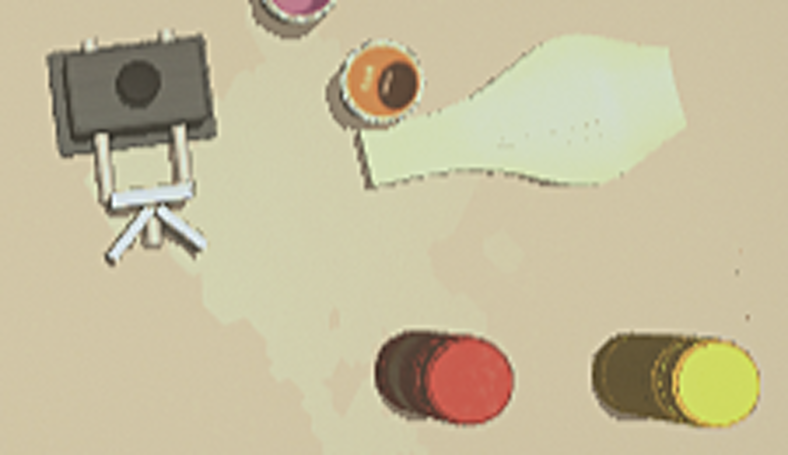

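The crop shows the red shaker (469,380), the yellow look-alike beyond it, and the stop: block (138,85), V tips (110,260) and (204,246), V apex (155,207). Next I'll measure the stop's frame.

```bash
python3 - <<'E'
from h import *
s=dict(np.load('pics/top.npz')); P=np.load('pics/P.npy')
w=P[185:227,318:376].reshape(-1,3)
for lo,hi in((.043,.056),(.060,.075)):
    m=w[(w[:,2]>lo)&(w[:,2]<hi)]; print(len(m),np.median(m[:,2]),cv2.minAreaRect(m[:,:2].astype(np.float32)), m.mean(0))
q=lambda a,b,z:pt(s,310+a/3.502,180+b/3.5,z)
for n,a,b,z in (('Ltip',110,260,.059),('Rtip',204,246,.059),('apex',155,207,.059)):print(n,q(a,b,z))
C=[q(a,b,.05) for a,b in((64,56),(203,36),(215,122),(74,139))]
for c in C:print(c)
L,R=q(110,260,.059),q(204,246,.059)
d=(C[0]+C[1]-C[2]-C[3])[:2]; print('yaw blk',np.degrees(np.arctan2(d[1],d[0])))
e=(L-R)[:2]; print('yaw tips',np.degrees(np.arctan2(-e[0],e[1])),np.linalg.norm(e))
v=P[232:258,335:375].reshape(-1,3); m=v[(v[:,2]>.05)&(v[:,2]<.066)]; print(len(m),m.min(0),m.max(0))
for u0,v0 in((400,175),(422,204),(240,171)):
    k=P[v0-20:v0+20,u0-20:u0+20].reshape(-1,3);k=k[(k[:,2]>.035)&(k[:,2]<.06)];print(cv2.minEnclosingCircle(k[:,:2].astype(np.float32)))
E
```

```text
786 0.047325110329080586 ((0.6265000700950623, -0.06875403225421906), (0.04995917156338692, 0.08370724320411682), 5.588059425354004) [ 0.62595055 -0.06816737  0.04736044]
121 0.06709077715757329 ((0.626201868057251, -0.06908968836069107), (0.02355082891881466, 0.024860631674528122), 43.16554641723633) [ 0.62610874 -0.06884111  0.06706428]
Ltip [ 0.5200274  -0.05009953  0.059     ]
Rtip [ 0.52690452 -0.10606723  0.059     ]
apex [ 0.5508018  -0.07770639  0.059     ]
[ 0.64386624 -0.02639966  0.05      ]
[ 0.65398742 -0.11059638  0.05      ]
[ 0.60164795 -0.116154    0.05      ]
[ 0.59347978 -0.0310612   0.05      ]
yaw blk 5.681086865309334
yaw tips 7.00519583352219 0.05638863888883804
237 [ 0.52263855 -0.10779133  0.05008146] [ 0.56608706 -0.04950638  0.06167779]
((0.6736807823181152, -0.18491801619529724), 0.045722704380750656)
((0.6260005831718445, -0.21825818717479706), 0.02579633891582489)
((0.7051582932472229, 0.16290569305419922), 0.026220740750432014)
```

The stop's origin is at (0.626, -0.069) with yaw of about 5.8°. That puts entry at about (0.462, -0.086), and the V tips suggest home roughly 50 mm beyond it. I'll move above the shaker, turning the closing line onto the stop's y (+27°).

```bash
python3 -m jog '[{"travel":[0.0127,-0.0469,0],"twist":0.075,"hand":1},{"travel":[0.0127,-0.0469,0],"twist":0.075,"hand":1},{"travel":[0.0127,-0.0469,0],"twist":0.075,"hand":1},{"travel":[0.0127,-0.0469,0],"twist":0.075,"hand":1},{"travel":[0.0127,-0.0469,0],"twist":0,"hand":1},{"travel":[0.0127,-0.0469,0],"twist":0,"hand":1},{"travel":[0.0127,-0.0469,0],"twist":0,"hand":1},{"travel":[0.0127,-0.0469,0],"twist":0,"hand":1},{"travel":[0.0127,-0.0469,0],"twist":0,"hand":1},{"travel":[0.0127,-0.0469,0],"twist":0,"hand":1}]'; python3 -m jog '[{"travel":[0.0127,-0.0469,0],"twist":0,"hand":1},{"travel":[0.0127,-0.0469,0],"twist":0,"hand":1},{"travel":[0.0127,-0.0469,0],"twist":0,"hand":1},{"travel":[0.0127,-0.0469,0],"twist":0,"hand":1},{"travel":[0.0127,-0.0469,0],"twist":0,"hand":1},{"travel":[0.0127,-0.0469,0],"twist":0,"hand":1},{"travel":[0.0127,-0.0469,0],"twist":0,"hand":1},{"travel":[0.0127,-0.0469,0],"twist":0,"hand":1},{"travel":[0.0127,-0.0469,0],"twist":0,"hand":1},{"travel":[0,0,0],"twist":0,"hand":1}]'
```

```text
clock: 0.93
ee_pos: [0.3266, 0.2059, 0.231]
tcp_rot: [-0.0, -0.052, 0.999, -0.0]
contact_force: [0.9, -0.8, 0.3]
opening: 0.0858
gripper_force: 0.0
clock: 1.77
ee_pos: [0.4201, -0.136, 0.2317]
tcp_rot: [0.001, -0.048, 0.999, -0.002]
contact_force: [1.1, 0.1, 0.5]
opening: 0.0857
gripper_force: 0.0
```

```bash
python3 -m jog '[{"travel":[0.0117,-0.044,0],"twist":0,"hand":1},{"travel":[0.0117,-0.044,0],"twist":0,"hand":1},{"travel":[0.0117,-0.044,0],"twist":0,"hand":1},{"travel":[0,0,0],"twist":0,"hand":1},{"travel":[0,0,0],"twist":0,"hand":1},{"travel":[0,0,0],"twist":0,"hand":1}]'; python3 - <<'E'
from h import *
s=snap('wrist','w1'); print(-s['R'].T@s['t'])
f=240/np.tan(np.radians(float(s['fov_y']))/2); d=s['depth']; v,u=np.mgrid[:480,:640]
P=(np.stack([(u-s['cx'])/f*d,(v-s['cy'])/f*d,d],-1)-s['t'])@s['R']
m=P[(d>0)&(P[...,2]>.115)&(P[...,2]<.132)&(abs(P[...,0]-.448)<.05)&(abs(P[...,1]+.242)<.05)]
print(len(m),cv2.minEnclosingCircle(m[:,:2].astype(np.float32)),m.mean(0))
print(sensors.state()['ee_pos'],sensors.state()['contact_force'])
E
```

```text
clock: 2.27
ee_pos: [0.4457, -0.2346, 0.2305]
tcp_rot: [-0.001, -0.051, 0.999, 0.001]
contact_force: [-0.3, 0.7, 0.3]
opening: 0.0855
gripper_force: 0.0
[ 0.38057018 -0.24163623  0.37352057]
3027 ((0.4467247724533081, -0.24251510202884674), 0.024652943015098572) [ 0.44514073 -0.24248327  0.12305495]
[ 0.44573462 -0.23416657  0.23063402] [0.47929731 1.14171214 0.3520648 ]
```

View pics/w1.png

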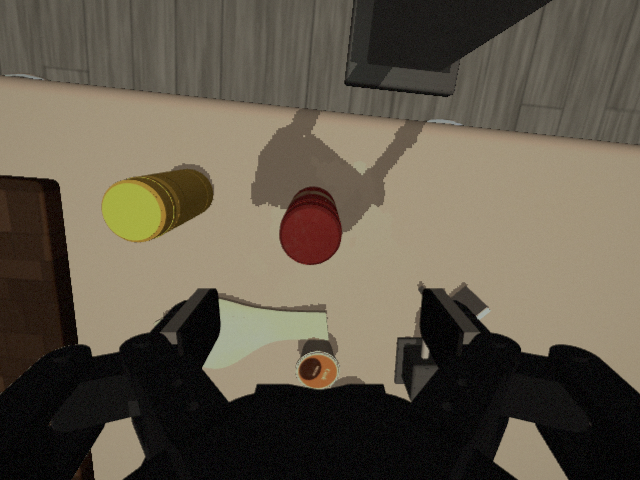

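The wrist view shows the red shaker (311,228), upright and clear, with yellow (135,210) well away. The measured position agrees at (0.447, -0.242). I'll descend and grip.

```bash
python3 -m jog '[{"travel":[0.002,-0.010,0],"twist":0,"hand":1},{"travel":[0,0,-0.046],"twist":0,"hand":1},{"travel":[0,0,-0.046],"twist":0,"hand":1},{"travel":[0,0,-0.046],"twist":0,"hand":1},{"travel":[0,0,-0.0235],"twist":0,"hand":1},{"travel":[0,0,-0.0235],"twist":0,"hand":1},{"travel":[0,0,0],"twist":0,"hand":1},{"travel":[0,0,0],"twist":0,"hand":1}]'; python3 -m jog '[{"travel":[0,0,0],"twist":0,"hand":0.3},{"travel":[0,0,0],"twist":0,"hand":0.25},{"travel":[0,0,0],"twist":0,"hand":0.2},{"travel":[0,0,0],"twist":0,"hand":0.15},{"travel":[0,0,0],"twist":0,"hand":0.1},{"travel":[0,0,0],"twist":0,"hand":0.05},{"travel":[0,0,0],"twist":0,"hand":0},{"travel":[0,0,0],"twist":0,"hand":-1},{"travel":[0,0,0],"twist":0,"hand":-1},{"travel":[0,0,0],"twist":0,"hand":-1}]'
```

```text
clock: 2.98
ee_pos: [0.4473, -0.2424, 0.0826]
tcp_rot: [-0.001, -0.052, 0.999, 0.001]
contact_force: [0.8, -0.6, -0.7]
opening: 0.0856
gripper_force: 0.0
clock: 3.82
ee_pos: [0.4493, -0.2437, 0.0854]
tcp_rot: [0.001, -0.051, 0.999, -0.0]
contact_force: [-0.4, 2.8, 6.6]
opening: 0.0493
gripper_force: 60.8
```

```bash
python3 -m jog '[{"travel":[0,0,0.0013],"twist":0,"hand":-1},{"travel":[0,0,0.0012],"twist":0,"hand":-1},{"travel":[0,0,0],"twist":0,"hand":-1}]'; python3 -m jog '[{"travel":[0.0007,0.01,0],"twist":0,"hand":-1},{"travel":[0.0007,0.01,0],"twist":0,"hand":-1},{"travel":[0.0007,0.01,0],"twist":0,"hand":-1},{"travel":[0.0007,0.01,0],"twist":0,"hand":-1},{"travel":[0.0007,0.01,0],"twist":0,"hand":-1},{"travel":[0.0007,0.01,0],"twist":0,"hand":-1},{"travel":[0.0007,0.01,0],"twist":0,"hand":-1},{"travel":[0.0007,0.01,0],"twist":0,"hand":-1},{"travel":[0.0007,0.01,0],"twist":0,"hand":-1},{"travel":[0.0007,0.01,0],"twist":0,"hand":-1}]'
```

```text
clock: 4.07
ee_pos: [0.4479, -0.2435, 0.0854]
tcp_rot: [-0.0, -0.051, 0.999, -0.0]
contact_force: [-0.3, 0.8, 0.3]
opening: 0.0499
gripper_force: 62.3
clock: 4.9
ee_pos: [0.4538, -0.1628, 0.0854]
tcp_rot: [0.0, -0.051, 0.999, -0.0]
contact_force: [-0.5, -1.8, 0.7]
opening: 0.0493
gripper_force: 62.3
```

```bash
python3 -m jog '[{"travel":[0.0011,0.0105,0],"twist":0,"hand":-1},{"travel":[0.0011,0.0105,0],"twist":0,"hand":-1},{"travel":[0.0011,0.0105,0],"twist":0,"hand":-1},{"travel":[0.0011,0.0105,0],"twist":0,"hand":-1},{"travel":[0.0011,0.0105,0],"twist":0,"hand":-1},{"travel":[0.0011,0.0105,0],"twist":0,"hand":-1},{"travel":[0.0011,0.0105,0],"twist":0,"hand":-1},{"travel":[0.0011,0.0105,0],"twist":0,"hand":-1},{"travel":[0.0011,0.0105,0],"twist":0,"hand":-1},{"travel":[0,0,0],"twist":0,"hand":-1}]'; python3 - <<'E'
from h import *
s=snap('top','t2'); w=snap('wrist','w2')
c=s['frame'][170:300,300:470,::-1]; cv2.imwrite('pics/crop2.png',cv2.resize(c,(784,600),interpolation=cv2.INTER_CUBIC))
for n,s in(('top',s),('wr',w)):
    f=240/np.tan(np.radians(float(s['fov_y']))/2); d=s['depth']; v,u=np.mgrid[:480,:640]
    P=(np.stack([(u-s['cx'])/f*d,(v-s['cy'])/f*d,d],-1)-s['t'])@s['R']
    F=s['frame'].astype(int); red=(F[...,0]>2*F[...,1])&(F[...,0]>60)
    m=P[(d>0)&red&(P[...,2]>.02)&(P[...,2]<.13)&(abs(P[...,0]-.46)<.05)&(abs(P[...,1]+.086)<.05)]
    print(n,len(m),m.mean(0) if len(m) else 0,m.min(0),m.max(0))
st=sensors.state();print(st['ee_pos'],st['contact_force'],st['moment'])
E
```

```text
clock: 5.73
ee_pos: [0.4617, -0.086, 0.0854]
tcp_rot: [0.0, -0.051, 0.999, 0.001]
contact_force: [-0.4, 1.4, 3.9]
opening: 0.0494
gripper_force: 62.7Traceback (most recent call last):
  File "<stdin>", line 9, in <module>
    return umr_minimum(a, axis, None, out, keepdims, initial, where)
ValueError: zero-size array to reduction operation minimum which has no identity
```

View pics/w2.png

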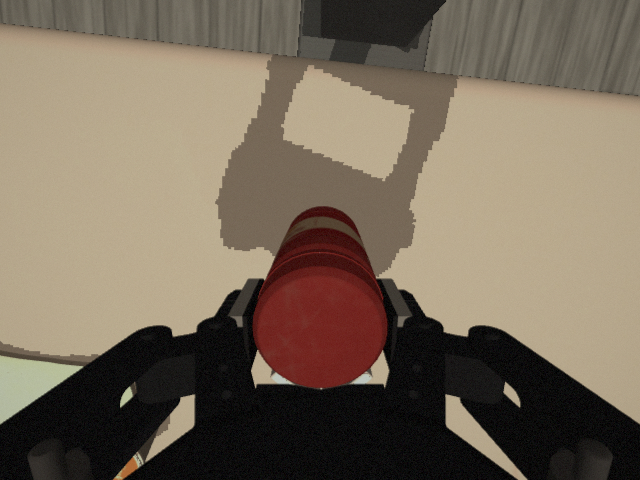

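The shaker sits squarely in the grip, centred at (320,325), with the V tips symmetric behind it at (272,378) and (368,378). I'll advance along the stop's x, 30 mm quickly at first and then slowly.

```bash
python3 -m jog '[{"travel":[0.0037,0.0004,0],"twist":0,"hand":-1},{"travel":[0.0037,0.0004,0],"twist":0,"hand":-1},{"travel":[0.0037,0.0004,0],"twist":0,"hand":-1},{"travel":[0.0037,0.0004,0],"twist":0,"hand":-1},{"travel":[0.0037,0.0004,0],"twist":0,"hand":-1},{"travel":[0.0037,0.0004,0],"twist":0,"hand":-1},{"travel":[0.0037,0.0004,0],"twist":0,"hand":-1},{"travel":[0.0037,0.0004,0],"twist":0,"hand":-1},{"travel":[0.0037,0.0004,0],"twist":0,"hand":-1},{"travel":[0.002,0.0002,0],"twist":0,"hand":-1}]'; python3 -m jog '[{"travel":[0.001,0.0001,0],"twist":0,"hand":-1},{"travel":[0.001,0.0001,0],"twist":0,"hand":-1},{"travel":[0.001,0.0001,0],"twist":0,"hand":-1},{"travel":[0.001,0.0001,0],"twist":0,"hand":-1},{"travel":[0.001,0.0001,0],"twist":0,"hand":-1}]'
```

```text
clock: 6.67
ee_pos: [0.4875, -0.0833, 0.086]
tcp_rot: [-0.003, -0.05, 0.999, 0.002]
contact_force: [-7.0, 2.8, 15.8]
opening: 0.0492
gripper_force: 65.3
clock: 7.08
ee_pos: [0.4911, -0.0829, 0.0857]
tcp_rot: [-0.004, -0.05, 0.999, 0.002]
contact_force: [-5.1, 3.4, 14.3]
opening: 0.0496
gripper_force: 65.6
```

```bash
python3 -m jog '[{"travel":[0.001,0.0001,0],"twist":0,"hand":-1},{"travel":[0.001,0.0001,0],"twist":0,"hand":-1},{"travel":[0.001,0.0001,0],"twist":0,"hand":-1},{"travel":[0.001,0.0001,0],"twist":0,"hand":-1}]'
```

```text
clock: 7.42
ee_pos: [0.4942, -0.0827, 0.0854]
tcp_rot: [-0.004, -0.05, 0.999, 0.002]
contact_force: [-5.9, 3.1, 12.8]
opening: 0.0493
gripper_force: 65.5
```

The tool has loaded up vertically (13 N down onto the worktop), so I'll ease it up before feeling for the V.

```bash
python3 -m jog '[{"travel":[0,0,0.001],"twist":0,"hand":-1},{"travel":[0,0,0.001],"twist":0,"hand":-1},{"travel":[0,0,0.001],"twist":0,"hand":-1},{"travel":[0,0,0],"twist":0,"hand":-1},{"travel":[0,0,0],"twist":0,"hand":-1}]'; python3 - <<'E'
from h import *
w=snap('wrist','w3'); st=sensors.state();print(st['ee_pos'],st['contact_force'],st['moment'],st['tcp_rot'])
E
```

```text
clock: 7.83
ee_pos: [0.4968, -0.0842, 0.087]
tcp_rot: [-0.0, -0.051, 0.999, 0.0]
contact_force: [0.6, -1.0, -2.7]
opening: 0.0492
gripper_force: 64.1
[ 0.49677451 -0.08421962  0.08704797] [ 0.66345917 -0.49056514 -3.72976391] [ 0.02983213 -0.04307287 -0.03871723] [-2.23339383e-04 -5.10421190e-02  9.98696472e-01  9.28977904e-05]
```

View pics/w3.png

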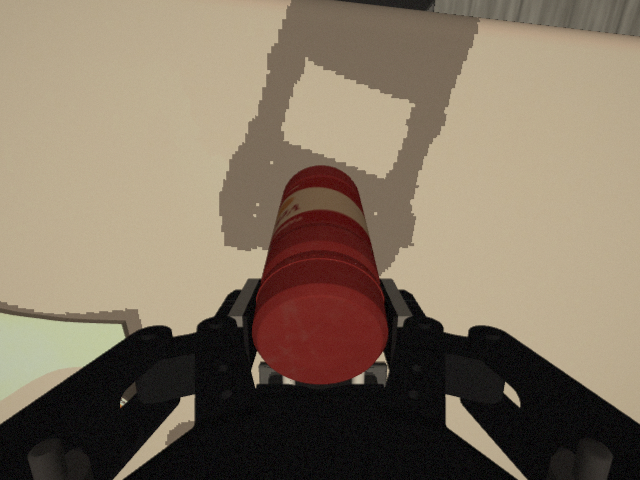

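The base has lagged in the grip: its rear edge moved up to (320,170), a lean of about 5°. Closing across gives little resistance to pitching. I'll back up with light contact to right it, release it, then regrip lower with the fingers closing along the push direction.

```bash
python3 -m jog '[{"travel":[-0.0037,-0.0004,-0.001],"twist":0,"hand":-1},{"travel":[-0.0037,-0.0004,-0.001],"twist":0,"hand":-1},{"travel":[-0.0037,-0.0004,0],"twist":0,"hand":-1},{"travel":[-0.0037,-0.0004,0],"twist":0,"hand":-1},{"travel":[-0.0037,-0.0004,0],"twist":0,"hand":-1},{"travel":[-0.0037,-0.0004,0],"twist":0,"hand":-1},{"travel":[0,0,0],"twist":0,"hand":-1},{"travel":[0,0,0],"twist":0,"hand":-1}]'; python3 -m jog '[{"travel":[0,0,0],"twist":0,"hand":0.18},{"travel":[0,0,0],"twist":0,"hand":0.22},{"travel":[0,0,0],"twist":0,"hand":0.26},{"travel":[0,0,0],"twist":0,"hand":0.3},{"travel":[0,0,0],"twist":0,"hand":0.4},{"travel":[0,0,0],"twist":0,"hand":1},{"travel":[0,0,0],"twist":0,"hand":1},{"travel":[0,0,0],"twist":0,"hand":1},{"travel":[0,0,0],"twist":0,"hand":1},{"travel":[0,0,0],"twist":0,"hand":1}]'; python3 -m jog '[{"travel":[0,0,0.04],"twist":0,"hand":1},{"travel":[0,0,0.04],"twist":0,"hand":1},{"travel":[0,0,0.04],"twist":0,"hand":1},{"travel":[0,0,0.04],"twist":-0.077,"hand":1},{"travel":[0,0,0],"twist":-0.077,"hand":1},{"travel":[0,0,0],"twist":-0.077,"hand":1},{"travel":[0,0,0],"twist":-0.077,"hand":1},{"travel":[0,0,0],"twist":-0.077,"hand":1},{"travel":[0,0,0],"twist":-0.077,"hand":1},{"travel":[0,0,0],"twist":-0.077,"hand":1}]'; python3 -m jog '[{"travel":[0,0,0],"twist":-0.077,"hand":1},{"travel":[0,0,0],"twist":-0.077,"hand":1},{"travel":[0,0,0],"twist":-0.077,"hand":1},{"travel":[0,0,0],"twist":-0.077,"hand":1},{"travel":[0,0,0],"twist":-0.077,"hand":1},{"travel":[0,0,0],"twist":-0.077,"hand":1},{"travel":[0,0,0],"twist":0,"hand":1},{"travel":[0,0,0],"twist":0,"hand":1},{"travel":[0,0,0],"twist":0,"hand":1}]'
python3 - <<'E'
from h import *
w=snap('wrist','w4')
s=w
f=240/np.tan(np.radians(float(s['fov_y']))/2); d=s['depth']; v,u=np.mgrid[:480,:640]
P=(np.stack([(u-s['cx'])/f*d,(v-s['cy'])/f*d,d],-1)-s['t'])@s['R']
m=P[(d>0)&(P[...,2]>.115)&(P[...,2]<.135)&(abs(P[...,0]-.475)<.05)&(abs(P[...,1]+.085)<.05)]
print(len(m),cv2.minEnclosingCircle(m[:,:2].astype(np.float32)),m.mean(0),m.std(0))
print(sensors.state()['ee_pos'],sensors.state()['contact_force'])
E
```

```text
clock: 8.55
ee_pos: [0.4786, -0.0861, 0.086]
tcp_rot: [-0.001, -0.051, 0.999, 0.0]
contact_force: [-1.9, 0.1, -2.1]
opening: 0.0495
gripper_force: 64.3
clock: 9.38
ee_pos: [0.4792, -0.086, 0.086]
tcp_rot: [-0.0, -0.051, 0.999, 0.0]
contact_force: [-0.3, -0.3, -0.1]
opening: 0.0853
gripper_force: 0.0
clock: 10.22
ee_pos: [0.4791, -0.086, 0.214]
tcp_rot: [-0.0, 0.366, 0.93, -0.0]
contact_force: [0.5, 0.3, -0.2]
opening: 0.0857
gripper_force: 0.0
clock: 10.97
ee_pos: [0.4792, -0.0861, 0.214]
tcp_rot: [-0.0, 0.67, 0.743, -0.0]
contact_force: [-0.6, -0.1, 0.1]
opening: 0.0851
gripper_force: 0.0
3425 ((0.45126983523368835, -0.08839186280965805), 0.02479403093457222) [ 0.45154701 -0.08649109  0.12308447] [0.0120689  0.01220681 0.00155108]
[ 0.47922877 -0.08605771  0.21405849] [-0.77027326 -0.5056117  -0.21247662]
```

View pics/w4.png

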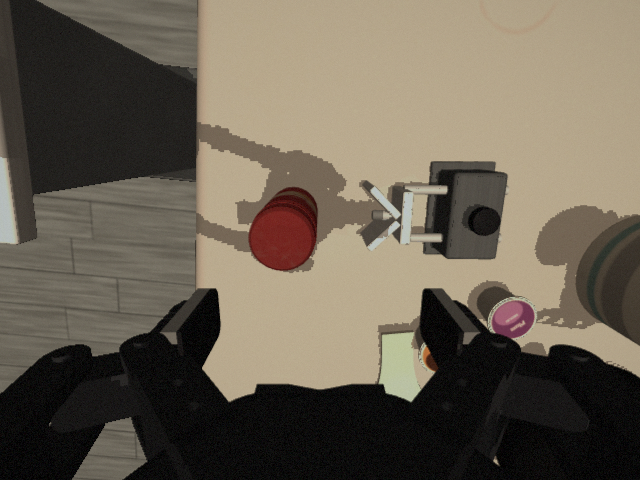

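The shaker is upright at (283,235) in the wrist view, and the V is now fully visible with tips (363,182) and (368,248) and apex (403,215). I'll refine the V line from this depth image.

```bash
python3 - <<'E'
from h import *
s=dict(np.load('pics/w4.npz'))
f=240/np.tan(np.radians(float(s['fov_y']))/2); d=s['depth']; v,u=np.mgrid[:480,:640]
P=(np.stack([(u-s['cx'])/f*d,(v-s['cy'])/f*d,d],-1)-s['t'])@s['R']
def reg(z0,z1,x0,x1): 
    return P[(d>0)&(P[...,2]>z0)&(P[...,2]<z1)&(P[...,0]>x0)&(P[...,0]<x1)&(abs(P[...,1]+.075)<.07)]
sc=reg(.062,.075,.58,.68); print('screw',len(sc),cv2.minEnclosingCircle(sc[:,:2].astype(np.float32)))
b=reg(.043,.053,.585,.68); print('block',len(b),cv2.minAreaRect(b[:,:2].astype(np.float32)))
vv=reg(.054,.064,.49,.58); th=np.radians(5.8); X=np.array([np.cos(th),np.sin(th)]);Y=np.array([-X[1],X[0]])
o=np.array(cv2.minEnclosingCircle(sc[:,:2].astype(np.float32))[0])
q=vv[:,:2]-o; a=q@X;c=q@Y
print('V',len(vv),vv[:,2].mean())
for k in np.arange(-.125,-.06,.005):
    m=(a>=k)&(a<k+.005)
    if m.any(): print(round(k,3),m.sum(),c[m].min().round(4),c[m].max().round(4), (c[m].min()+c[m].max()).round(4)/2)
sh=np.array([.4513,-.0875])-o; print('shaker in stop frame',sh@X,sh@Y)
E
```

```text
screw 691 ((0.6245040893554688, -0.06910322606563568), 0.01294407993555069)
block 3888 ((0.6245515942573547, -0.06885635852813721), (0.04995187371969223, 0.08286796510219574), 5.732231616973877)
V 959 0.05753638231113481
-0.105 34 -0.0281 0.029 0.00045
-0.1 125 -0.029 0.0303 0.0006
-0.095 121 -0.0264 0.0267 0.00015
-0.09 131 -0.021 0.0222 0.0006
-0.085 130 -0.015 0.0168 0.0009
-0.08 102 -0.0116 0.0115 -5e-05
-0.075 37 -0.0225 0.0217 -0.0004
-0.07 180 -0.0235 0.0244 0.00045
-0.065 99 -0.0224 0.0244 0.00105
shaker in stop frame -0.17417651704393214 -0.0007992315647754966
```

```bash
python3 -m jog '[{"travel":[-0.0346,-0.0013,0],"twist":0,"hand":1},{"travel":[0,0,-0.04],"twist":0,"hand":1},{"travel":[0,0,-0.04],"twist":0,"hand":1},{"travel":[0,0,-0.04],"twist":0,"hand":1},{"travel":[0,0,-0.04],"twist":0,"hand":1},{"travel":[0,0,-0.02],"twist":0,"hand":1},{"travel":[0,0,0],"twist":0,"hand":1},{"travel":[0,0,0],"twist":0,"hand":1}]'; python3 -m jog '[{"travel":[0,0,0],"twist":0,"hand":0.3},{"travel":[0,0,0],"twist":0,"hand":0.25},{"travel":[0,0,0],"twist":0,"hand":0.2},{"travel":[0,0,0],"twist":0,"hand":0.18},{"travel":[0,0,0],"twist":0,"hand":0.16},{"travel":[0,0,0],"twist":0,"hand":0.14},{"travel":[0,0,0],"twist":0,"hand":-1},{"travel":[0,0,0],"twist":0,"hand":-1},{"travel":[0,0,0],"twist":0,"hand":-1}]'
```

```text
clock: 11.68
ee_pos: [0.4509, -0.0869, 0.0694]
tcp_rot: [-0.001, 0.67, 0.742, -0.001]
contact_force: [-0.0, 0.2, 0.2]
opening: 0.0857
gripper_force: 0.0
clock: 12.43
ee_pos: [0.4526, -0.0876, 0.0719]
tcp_rot: [0.001, 0.67, 0.742, 0.0]
contact_force: [-3.1, 0.1, 8.2]
opening: 0.0497
gripper_force: 60.4
```

```bash
python3 -m jog '[{"travel":[0,0,0.001],"twist":0,"hand":-1},{"travel":[0,0,0.001],"twist":0,"hand":-1},{"travel":[0,0,0.001],"twist":0,"hand":-1},{"travel":[0,0,0],"twist":0,"hand":-1}]'; python3 -m jog '[{"travel":[0.003,0.0003,0],"twist":0,"hand":-1},{"travel":[0.003,0.0003,0],"twist":0,"hand":-1},{"travel":[0.003,0.0003,0],"twist":0,"hand":-1},{"travel":[0.003,0.0003,0],"twist":0,"hand":-1},{"travel":[0.003,0.0003,0],"twist":0,"hand":-1},{"travel":[0.003,0.0003,0],"twist":0,"hand":-1},{"travel":[0.003,0.0003,0],"twist":0,"hand":-1}]'
```

```text
clock: 12.77
ee_pos: [0.4511, -0.0869, 0.0722]
tcp_rot: [-0.0, 0.671, 0.742, -0.0]
contact_force: [0.5, -0.3, -3.2]
opening: 0.0496
gripper_force: 62.3
clock: 13.35
ee_pos: [0.4687, -0.0854, 0.0723]
tcp_rot: [0.0, 0.671, 0.742, 0.0]
contact_force: [-0.2, 0.1, -3.1]
opening: 0.0494
gripper_force: 62.3
```

```bash
python3 -m jog '[{"travel":[0,0,-0.0008],"twist":0,"hand":-1},{"travel":[0.003,0.0003,0],"twist":0,"hand":-1},{"travel":[0.003,0.0003,0],"twist":0,"hand":-1},{"travel":[0.003,0.0003,0],"twist":0,"hand":-1},{"travel":[0.003,0.0003,0],"twist":0,"hand":-1},{"travel":[0.003,0.0003,0],"twist":0,"hand":-1},{"travel":[0.003,0.0003,0],"twist":0,"hand":-1},{"travel":[0.003,0.0003,0],"twist":0,"hand":-1},{"travel":[0.003,0.0003,0],"twist":0,"hand":-1},{"travel":[0.003,0.0003,0],"twist":0,"hand":-1}]'; python3 - <<'E'
from h import *
w=snap('wrist','w5'); st=sensors.state();print(st['ee_pos'],st['contact_force'],st['moment'])
E
```

```text
clock: 14.18
ee_pos: [0.4894, -0.0832, 0.0721]
tcp_rot: [-0.001, 0.67, 0.742, -0.001]
contact_force: [-5.3, -1.4, 6.9]
opening: 0.0497
gripper_force: 63.0
[ 0.49070049 -0.08321502  0.07207852] [-0.82786523 -0.0993091  -1.74399736] [0.04264627 0.26455282 0.00183242]
```

View pics/w5.png

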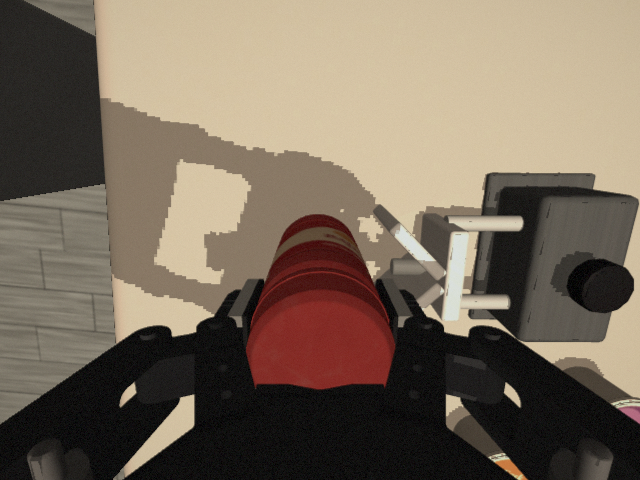

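The shaker is upright in the grip, base and top both at column 320, and aligned with the V. About 20 mm remain, so now I go slowly.

```bash
python3 -m jog '[{"travel":[0.001,0.0001,0],"twist":0,"hand":-1},{"travel":[0.001,0.0001,0],"twist":0,"hand":-1},{"travel":[0.001,0.0001,0],"twist":0,"hand":-1},{"travel":[0.001,0.0001,0],"twist":0,"hand":-1},{"travel":[0.001,0.0001,0],"twist":0,"hand":-1},{"travel":[0.001,0.0001,0],"twist":0,"hand":-1},{"travel":[0.001,0.0001,0],"twist":0,"hand":-1},{"travel":[0.001,0.0001,0],"twist":0,"hand":-1},{"travel":[0.001,0.0001,0],"twist":0,"hand":-1},{"travel":[0.001,0.0001,0],"twist":0,"hand":-1}]';python3 -m jog '[{"travel":[0.001,0.0001,0],"twist":0,"hand":-1},{"travel":[0.001,0.0001,0],"twist":0,"hand":-1},{"travel":[0.001,0.0001,0],"twist":0,"hand":-1},{"travel":[0.001,0.0001,0],"twist":0,"hand":-1},{"travel":[0.001,0.0001,0],"twist":0,"hand":-1}]'
```

```text
clock: 15.07
ee_pos: [0.4969, -0.0825, 0.0721]
tcp_rot: [-0.001, 0.67, 0.742, -0.001]
contact_force: [-6.0, -0.2, 7.2]
opening: 0.0496
gripper_force: 63.7
clock: 15.48
ee_pos: [0.5009, -0.0821, 0.0721]
tcp_rot: [-0.001, 0.67, 0.742, -0.001]
contact_force: [-5.6, 0.0, 8.2]
opening: 0.0498
gripper_force: 63.7
```

```bash
python3 -m jog '[{"travel":[0,0,0.0012],"twist":0,"hand":-1},{"travel":[0.001,0.0001,0],"twist":0,"hand":-1},{"travel":[0.001,0.0001,0],"twist":0,"hand":-1},{"travel":[0.001,0.0001,0],"twist":0,"hand":-1}]';python3 -m jog '[{"travel":[0.001,0.0001,0],"twist":0,"hand":-1},{"travel":[0.001,0.0001,0],"twist":0,"hand":-1},{"travel":[0.001,0.0001,0],"twist":0,"hand":-1}]'
```

```text
clock: 15.82
ee_pos: [0.5048, -0.0817, 0.0724]
tcp_rot: [0.0, 0.671, 0.742, 0.0]
contact_force: [0.5, 0.9, -2.5]
opening: 0.0493
gripper_force: 62.3
clock: 16.07
ee_pos: [0.5068, -0.0815, 0.0726]
tcp_rot: [-0.0, 0.671, 0.742, -0.0]
contact_force: [-1.1, 0.5, -2.8]
opening: 0.0497
gripper_force: 62.4
```

```bash
for i in 1; do python3 -m jog '[{"travel":[0.001,0.0001,0],"twist":0,"hand":-1},{"travel":[0.001,0.0001,0],"twist":0,"hand":-1},{"travel":[0.001,0.0001,0],"twist":0,"hand":-1}]'; done; python3 -m jog '[{"travel":[0.001,0.0001,0],"twist":0,"hand":-1},{"travel":[0.001,0.0001,0],"twist":0,"hand":-1}]'
```

```text
clock: 16.32
ee_pos: [0.5092, -0.0813, 0.0727]
tcp_rot: [-0.0, 0.671, 0.742, -0.0]
contact_force: [-0.9, 0.1, -3.6]
opening: 0.0497
gripper_force: 62.4
clock: 16.48
ee_pos: [0.5108, -0.0812, 0.0728]
tcp_rot: [-0.0, 0.671, 0.742, -0.0]
contact_force: [-0.8, -0.7, -3.6]
opening: 0.05
gripper_force: 62.4
```

```bash
python3 -m jog '[{"travel":[0.0005,0,-0.0005],"twist":0,"hand":-1},{"travel":[0.001,0.0001,0],"twist":0,"hand":-1}]'; python3 -m jog '[{"travel":[0.001,0.0001,0],"twist":0,"hand":-1},{"travel":[0.001,0.0001,0],"twist":0,"hand":-1}]'
```

```text
clock: 16.65
ee_pos: [0.5113, -0.0809, 0.0722]
tcp_rot: [-0.001, 0.671, 0.742, -0.0]
contact_force: [-2.1, 0.2, -1.6]
opening: 0.0495
gripper_force: 62.4
clock: 16.82
ee_pos: [0.5116, -0.0807, 0.0721]
tcp_rot: [-0.002, 0.671, 0.742, -0.001]
contact_force: [-6.4, 0.2, 2.5]
opening: 0.0493
gripper_force: 62.6
```

Contact: x has stopped advancing while the force climbs to 6 N, nearly all along the stop's x, so both faces bear. I'll press on to about 10 N.

```bash
python3 -m jog '[{"travel":[0.0008,0.0001,0],"twist":0,"hand":-1},{"travel":[0.0005,0,0],"twist":0,"hand":-1},{"travel":[0,0,0],"twist":0,"hand":-1}]'
```

```text
clock: 17.07
ee_pos: [0.5117, -0.0806, 0.0722]
tcp_rot: [-0.003, 0.671, 0.742, -0.002]
contact_force: [-8.6, -0.1, 3.9]
opening: 0.0498
gripper_force: 62.7
```

```bash
python3 -m jog '[{"travel":[0.0008,0.0001,0.0004],"twist":0,"hand":-1},{"travel":[0.0005,0,0.0002],"twist":0,"hand":-1},{"travel":[0,0,0],"twist":0,"hand":-1}]'; python3 -c "
from h import *
st=sensors.state();print(st['contact_force'],st['moment'])"
```

```text
clock: 17.32
ee_pos: [0.5118, -0.0805, 0.0722]
tcp_rot: [-0.004, 0.671, 0.742, -0.003]
contact_force: [-8.2, -0.2, 3.5]
opening: 0.0496
gripper_force: 62.6
[-8.20509528 -0.1553262   3.46130072] [-0.23790068  1.45098721 -0.14155936]
```

```bash
python3 -m jog '[{"travel":[0.0006,0.0001,0],"twist":0,"hand":-1},{"travel":[0.0006,0,0],"twist":0,"hand":-1},{"travel":[0,0,0],"twist":0,"hand":-1},{"travel":[0,0,0],"twist":0,"hand":-1}]'; python3 -c "
from h import *
st=sensors.state();print(st['contact_force'],st['moment'])"
```

```text
clock: 17.65
ee_pos: [0.5119, -0.0804, 0.0722]
tcp_rot: [-0.004, 0.671, 0.742, -0.003]
contact_force: [-10.3, -1.1, 4.6]
opening: 0.0499
gripper_force: 62.7
[-10.27169228  -1.1493166    4.55288189] [-0.14439142  1.7310597  -0.22109049]
```

```bash
python3 -m jog '[{"travel":[0.0006,0.0001,0],"twist":0,"hand":-1},{"travel":[0.0004,0,0],"twist":0,"hand":-1},{"travel":[0,0,0],"twist":0,"hand":-1},{"travel":[0,0,0],"twist":0,"hand":-1},{"travel":[0,0,0],"twist":0,"hand":-1},{"travel":[0,0,0],"twist":0,"hand":-1},{"travel":[0,0,0],"twist":0,"hand":-1},{"travel":[0,0,0],"twist":0,"hand":-1},{"travel":[0,0,0],"twist":0,"hand":-1},{"travel":[0,0,0],"twist":0,"hand":-1}]'; python3 -m jog '[{"travel":[0,0,0],"twist":0,"hand":-1},{"travel":[0,0,0],"twist":0,"hand":-1},{"travel":[0,0,0],"twist":0,"hand":-1},{"travel":[0,0,0],"twist":0,"hand":-1}]'
```

```text
clock: 18.48
ee_pos: [0.512, -0.0803, 0.0722]
tcp_rot: [-0.005, 0.671, 0.742, -0.004]
contact_force: [-11.6, -1.0, 6.6]
opening: 0.0495
gripper_force: 62.8
clock: 18.82
ee_pos: [0.512, -0.0803, 0.0723]
tcp_rot: [-0.005, 0.671, 0.742, -0.004]
contact_force: [-12.3, -0.3, 7.5]
opening: 0.0495
gripper_force: 62.8
```

The press has held for over a second at 10–12 N, central. The tool leans about 0.7° under load, so I'll ease to a light push, letting it come upright, before letting go.

```bash
python3 -m jog '[{"travel":[-0.001,-0.0001,0],"twist":0,"hand":-1},{"travel":[-0.001,-0.0001,0],"twist":0,"hand":-1},{"travel":[-0.001,-0.0001,0],"twist":0,"hand":-1},{"travel":[0,0,0],"twist":0,"hand":-1},{"travel":[0,0,0],"twist":0,"hand":-1}]'; python3 -c "
from h import *
st=sensors.state();print(st['contact_force'],st['moment'],st['tcp_rot'],st['ee_pos'])"
```

```text
clock: 19.23
ee_pos: [0.5118, -0.0805, 0.0722]
tcp_rot: [-0.003, 0.671, 0.742, -0.002]
contact_force: [-6.4, -0.9, 0.5]
opening: 0.0494
gripper_force: 62.5
[-6.37266604 -0.87126999  0.51098419] [-0.02880495  1.23296837 -0.11125484] [-0.00299739  0.67051894  0.74188366 -0.00199809] [ 0.51182792 -0.08045131  0.07220921]
```

```bash
python3 -m jog '[{"travel":[-0.001,-0.0001,0],"twist":0,"hand":-1},{"travel":[-0.0008,-0.0001,0],"twist":0,"hand":-1},{"travel":[0,0,0],"twist":0,"hand":-1},{"travel":[0,0,0],"twist":0,"hand":-1}]'; python3 -c "
from h import *
st=sensors.state();print(st['contact_force'],st['moment'],st['tcp_rot'],st['ee_pos'])"
```

```text
clock: 19.57
ee_pos: [0.5118, -0.0805, 0.0722]
tcp_rot: [-0.002, 0.671, 0.742, -0.001]
contact_force: [-4.8, 2.0, -1.2]
opening: 0.05
gripper_force: 62.4
[-4.81501922  2.00463453 -1.23742927] [ 0.14536896  1.0379353  -0.09914965] [-0.00182013  0.67060522  0.74181161 -0.00093546] [ 0.51179083 -0.08053308  0.07220514]
```

```bash
python3 -m jog '[{"travel":[0,0,0],"twist":0,"hand":0.18},{"travel":[0,0,0],"twist":0,"hand":0.22},{"travel":[0,0,0],"twist":0,"hand":0.26},{"travel":[0,0,0],"twist":0,"hand":0.3},{"travel":[0,0,0],"twist":0,"hand":0.4},{"travel":[0,0,0],"twist":0,"hand":0.6},{"travel":[0,0,0],"twist":0,"hand":1},{"travel":[0,0,0],"twist":0,"hand":1},{"travel":[0,0,0],"twist":0,"hand":1}]'; python3 -m jog '[{"travel":[0,0,0.03],"twist":0,"hand":1},{"travel":[0,0,0.04],"twist":0,"hand":1},{"travel":[0,0,0.04],"twist":0,"hand":1},{"travel":[-0.04,0,0.03],"twist":0,"hand":1},{"travel":[-0.04,0,0],"twist":0,"hand":1},{"travel":[0,0.04,0],"twist":0,"hand":1},{"travel":[0,0.04,0],"twist":0,"hand":1},{"travel":[0,0,0],"twist":0,"hand":1},{"travel":[0,0,0],"twist":0,"hand":1}]'
python3 - <<'E'
from h import *
w=snap('wrist','w6')
s=w
f=240/np.tan(np.radians(float(s['fov_y']))/2); d=s['depth']; v,u=np.mgrid[:480,:640]
P=(np.stack([(u-s['cx'])/f*d,(v-s['cy'])/f*d,d],-1)-s['t'])@s['R']
m=P[(d>0)&(P[...,2]>.115)&(P[...,2]<.135)&(abs(P[...,0]-.512)<.05)&(abs(P[...,1]+.08)<.05)]
print(len(m),cv2.minEnclosingCircle(m[:,:2].astype(np.float32)),m.mean(0),m.std(0))
A=np.c_[m[:,:2],np.ones(len(m))]; print('tilt',np.linalg.lstsq(A,m[:,2],rcond=None)[0])
sc=P[(d>0)&(P[...,2]>.062)&(P[...,2]<.075)&(abs(P[...,0]-.625)<.03)&(abs(P[...,1]+.069)<.03)]
if len(sc):print('screw',len(sc),cv2.minEnclosingCircle(sc[:,:2].astype(np.float32)))
E
```

```text
clock: 20.32
ee_pos: [0.5146, -0.0813, 0.0734]
tcp_rot: [0.001, 0.671, 0.742, 0.001]
contact_force: [-0.9, -0.2, 0.5]
opening: 0.0858
gripper_force: 0.0
clock: 21.07
ee_pos: [0.4498, -0.0161, 0.1853]
tcp_rot: [0.001, 0.669, 0.743, 0.0]
contact_force: [0.2, -0.4, 0.7]
opening: 0.0856
gripper_force: 0.0
3469 ((0.5081725120544434, -0.07979871332645416), 0.025015026330947876) [ 0.50642425 -0.07717908  0.12293582] [0.01183619 0.01226065 0.0019682 ]
tilt [ 0.03814888 -0.06289495  0.09876213]
screw 727 ((0.6244425177574158, -0.06896772235631943), 0.013398660346865654)
```

View pics/w6.png

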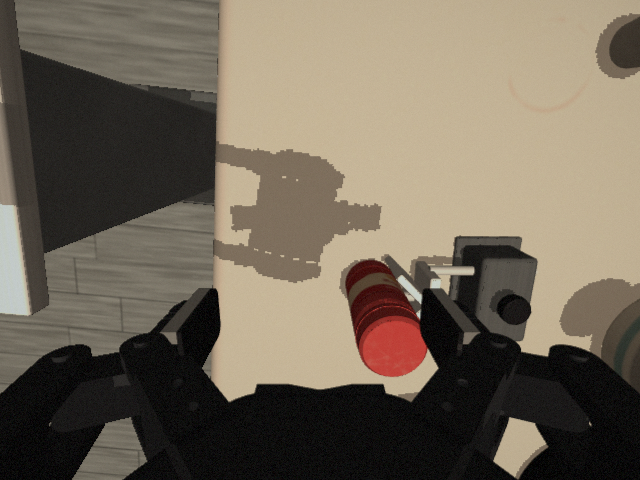

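The shaker stands upright at (392,345), against the V. But the wrist depth gives x=0.508, where the grip said 0.512, so it may have rocked back a little on release. I'll check with the top camera.

```bash
python3 - <<'E'
from h import *
T=snap('top','t3')
for n,s in (('top0',dict(np.load('pics/top.npz'))),('w1',dict(np.load('pics/w1.npz'))),('w4',dict(np.load('pics/w4.npz'))),('top3',T),('w6',dict(np.load('pics/w6.npz')))):
    f=240/np.tan(np.radians(float(s['fov_y']))/2); d=s['depth']; v,u=np.mgrid[:480,:640]
    P=(np.stack([(u-s['cx'])/f*d,(v-s['cy'])/f*d,d],-1)-s['t'])@s['R']
    F=s['frame'].astype(int); red=(F[...,0]>1.8*F[...,1])&(F[...,0]>50)
    m=P[(d>0)&red&(P[...,2]>.119)&(P[...,2]<.135)]
    if len(m)<50: print(n,len(m)); continue
    m=m[np.linalg.norm(m-np.median(m,0),axis=1)<.035]
    c,r=cv2.minEnclosingCircle(m[:,:2].astype(np.float32))
    k=P[(d>0)&(P[...,2]>.062)&(P[...,2]<.075)&(abs(P[...,0]-.625)<.03)&(abs(P[...,1]+.069)<.03)]
    o=np.array(cv2.minEnclosingCircle(k[:,:2].astype(np.float32))[0]) if len(k)>20 else np.array([.6245,-.069])
    th=np.radians(5.75);X=np.array([np.cos(th),np.sin(th)]);q=np.array(c)-o
    print(n,len(m),np.round(c,4),round(r,4),'mean',m.mean(0).round(4),'screw',o.round(4),'stop',(q@X).round(4),(q@[-X[1],X[0]]).round(4))
print(sensors.state()['ee_pos'])
E
```

```text
top0 467 [ 0.4482 -0.2415] 0.0243 mean [ 0.4478 -0.2407  0.1226] screw [ 0.6265 -0.0687] stop -0.1948 -0.154
w1 2913 [ 0.4467 -0.2423] 0.0245 mean [ 0.4454 -0.2423  0.1232] screw [ 0.6245 -0.069 ] stop -0.1943 -0.1546
w4 3297 [ 0.4513 -0.0881] 0.0245 mean [ 0.4516 -0.0868  0.1233] screw [ 0.6245 -0.0691] stop -0.1742 -0.0016
top3 463 [ 0.5098 -0.0805] 0.0242 mean [ 0.5094 -0.0804  0.1227] screw [ 0.6264 -0.0686] stop -0.1172 -0.0001
w6 3222 [ 0.5084 -0.08  ] 0.0244 mean [ 0.5069 -0.078   0.1234] screw [ 0.6244 -0.069 ] stop -0.1165 0.0007
[ 0.45001635 -0.01731586  0.18510799]
```

Both cameras put the shaker 4 mm short of where the press bottomed out (stop x ≈ -0.117 against ≈ -0.113). It sprang back because I released with residual push. I'll regrip lower, press again, and ease to zero force before letting go.

```bash
python3 -m jog '[{"travel":[0.0246,-0.0262,0],"twist":0,"hand":1},{"travel":[0.0246,-0.0262,0],"twist":0,"hand":1},{"travel":[0.0246,-0.0262,0],"twist":0,"hand":1},{"travel":[0,0,-0.04],"twist":0,"hand":1},{"travel":[0,0,-0.04],"twist":0,"hand":1},{"travel":[0,0,-0.04],"twist":0,"hand":1},{"travel":[0,0,-0.029],"twist":0,"hand":1},{"travel":[0,0,0],"twist":0,"hand":1},{"travel":[0,0,0],"twist":0,"hand":1}]'; python3 -m jog '[{"travel":[0,0,0],"twist":0,"hand":0.4},{"travel":[0,0,0],"twist":0,"hand":0.35},{"travel":[0,0,0],"twist":0,"hand":0.32},{"travel":[0,0,0],"twist":0,"hand":0.29},{"travel":[0,0,0],"twist":0,"hand":0.27},{"travel":[0,0,0],"twist":0,"hand":0.25}]'
```

```text
clock: 21.92
ee_pos: [0.5073, -0.0806, 0.0642]
tcp_rot: [-0.002, 0.671, 0.741, -0.001]
contact_force: [0.1, -0.5, 0.5]
opening: 0.0856
gripper_force: 0.0
clock: 22.42
ee_pos: [0.5091, -0.0799, 0.0664]
tcp_rot: [0.001, 0.67, 0.742, 0.0]
contact_force: [0.3, -0.3, -0.3]
opening: 0.0537
gripper_force: 0.0
```

```bash
python3 -m jog '[{"travel":[0,0,0],"twist":0,"hand":0.22},{"travel":[0,0,0],"twist":0,"hand":0.2},{"travel":[0,0,0.001],"twist":0,"hand":0.18},{"travel":[0,0,0.001],"twist":0,"hand":-1},{"travel":[0,0,0],"twist":0,"hand":-1},{"travel":[0,0,0],"twist":0,"hand":-1}]'; python3 -c "
from h import *
st=sensors.state();print(st['contact_force'],st['moment'],st['tcp_rot'],st['ee_pos'])"
```

```text
clock: 22.92
ee_pos: [0.5078, -0.0797, 0.0666]
tcp_rot: [-0.001, 0.671, 0.742, -0.0]
contact_force: [-0.4, -0.1, -3.8]
opening: 0.0499
gripper_force: 56.3
[-0.44806136 -0.11745013 -3.76162947] [-0.00183904  0.05560002  0.0363066 ] [-7.21195750e-04  6.70548523e-01  7.41865226e-01 -3.80865010e-04] [ 0.50781687 -0.07969564  0.06660755]
```

```bash
python3 -m jog '[{"travel":[0.001,0.0001,-0.0004],"twist":0,"hand":-1},{"travel":[0.001,0.0001,0],"twist":0,"hand":-1},{"travel":[0.001,0.0001,0],"twist":0,"hand":-1}]'; python3 -m jog '[{"travel":[0.001,0.0001,0],"twist":0,"hand":-1},{"travel":[0.001,0.0001,0],"twist":0,"hand":-1}]'
```

```text
clock: 23.17
ee_pos: [0.5109, -0.0796, 0.0666]
tcp_rot: [-0.0, 0.671, 0.742, 0.0]
contact_force: [-0.7, 0.3, -3.6]
opening: 0.0494
gripper_force: 56.4
clock: 23.33
ee_pos: [0.5118, -0.0793, 0.0665]
tcp_rot: [-0.001, 0.671, 0.742, -0.001]
contact_force: [-2.3, 0.0, -1.3]
opening: 0.0497
gripper_force: 56.3
```

```bash
python3 -m jog '[{"travel":[0.001,0,0],"twist":0,"hand":-1},{"travel":[0.001,0,0],"twist":0,"hand":-1},{"travel":[0,0,0],"twist":0,"hand":-1}]'; python3 -c "
from h import *
st=sensors.state();print(st['contact_force'],st['moment'])"; python3 -m jog '[{"travel":[0.001,0,0.0002],"twist":0,"hand":-1},{"travel":[0.0005,0,0.0002],"twist":0,"hand":-1},{"travel":[0,0,0],"twist":0,"hand":-1},{"travel":[0,0,0],"twist":0,"hand":-1}]'; python3 -c "
from h import *
st=sensors.state();print(st['contact_force'],st['moment'])"
```

```text
clock: 23.58
ee_pos: [0.5119, -0.0793, 0.0666]
tcp_rot: [-0.002, 0.67, 0.742, -0.002]
contact_force: [-5.9, 0.6, 1.4]
opening: 0.0501
gripper_force: 56.4
[-5.89047784  0.5944228   1.38048308] [-0.07786752  0.99368983 -0.03336089]
clock: 23.92
ee_pos: [0.512, -0.0792, 0.0666]
tcp_rot: [-0.003, 0.67, 0.742, -0.002]
contact_force: [-7.7, -1.1, 2.1]
opening: 0.0497
gripper_force: 56.4
[-7.66227098 -1.10028759  2.1248289 ] [-0.13339111  1.22572454 -0.09650746]
```

```bash
python3 -m jog '[{"travel":[0.001,0.0001,0.0004],"twist":0,"hand":-1},{"travel":[0.001,0.0001,0.0004],"twist":0,"hand":-1},{"travel":[0.0006,0,0],"twist":0,"hand":-1},{"travel":[0,0,0],"twist":0,"hand":-1},{"travel":[0,0,0],"twist":0,"hand":-1},{"travel":[0,0,0],"twist":0,"hand":-1}]'
```

```text
clock: 24.42
ee_pos: [0.5121, -0.0792, 0.0667]
tcp_rot: [-0.005, 0.67, 0.742, -0.004]
contact_force: [-10.4, -0.9, 3.7]
opening: 0.0497
gripper_force: 56.7
```

Hold at about 10 N for over a second, then ease off in steps.

```bash
python3 -m jog '[{"travel":[0.0003,0,0],"twist":0,"hand":-1},{"travel":[0,0,0],"twist":0,"hand":-1},{"travel":[0,0,0],"twist":0,"hand":-1},{"travel":[0,0,0],"twist":0,"hand":-1},{"travel":[0,0,0],"twist":0,"hand":-1},{"travel":[0,0,0],"twist":0,"hand":-1},{"travel":[0,0,0],"twist":0,"hand":-1},{"travel":[0,0,0],"twist":0,"hand":-1},{"travel":[0,0,0],"twist":0,"hand":-1},{"travel":[0,0,0],"twist":0,"hand":-1}]';  python3 -m jog '[{"travel":[0,0,0],"twist":0,"hand":-1},{"travel":[0,0,0],"twist":0,"hand":-1},{"travel":[0,0,0],"twist":0,"hand":-1},{"travel":[-0.001,-0.0001,0],"twist":0,"hand":-1},{"travel":[-0.001,-0.0001,-0.0004],"twist":0,"hand":-1},{"travel":[-0.001,-0.0001,-0.0004],"twist":0,"hand":-1},{"travel":[-0.001,0,0],"twist":0,"hand":-1},{"travel":[0,0,0],"twist":0,"hand":-1},{"travel":[0,0,0],"twist":0,"hand":-1}]'; python3 -c "
from h import *
st=sensors.state();print(st['contact_force'],st['moment'],st['ee_pos'])"
```

```text
clock: 25.25
ee_pos: [0.5121, -0.0792, 0.0667]
tcp_rot: [-0.005, 0.67, 0.742, -0.004]
contact_force: [-10.8, -1.7, 5.0]
opening: 0.0493
gripper_force: 56.7
clock: 26.0
ee_pos: [0.5119, -0.0792, 0.0666]
tcp_rot: [-0.002, 0.67, 0.742, -0.002]
contact_force: [-5.6, -0.1, 0.6]
opening: 0.0498
gripper_force: 56.5
[-5.55056424 -0.13618662  0.63765277] [-0.03218953  1.06300588  0.00824601] [ 0.51192057 -0.07924059  0.06658144]
```

```bash
python3 -m jog '[{"travel":[-0.001,-0.0001,0],"twist":0,"hand":-1},{"travel":[-0.001,-0.0001,0],"twist":0,"hand":-1},{"travel":[-0.0006,0,0],"twist":0,"hand":-1},{"travel":[0,0,0],"twist":0,"hand":-1},{"travel":[0,0,0],"twist":0,"hand":-1}]'; python3 -c "
from h import *
st=sensors.state();print(st['contact_force'],st['moment'],st['ee_pos'],st['tcp_rot'])"
```

```text
clock: 26.42
ee_pos: [0.5118, -0.0793, 0.0668]
tcp_rot: [-0.001, 0.671, 0.742, -0.0]
contact_force: [-3.1, 1.5, -5.1]
opening: 0.0498
gripper_force: 56.3
[-3.14181424  1.45119575 -5.12850629] [0.34087061 0.54332839 0.02690718] [ 0.51182344 -0.07934623  0.06678402] [-7.71540833e-04  6.70625283e-01  7.41795860e-01 -1.92978628e-04]
```

```bash
python3 -m jog '[{"travel":[-0.0006,-0.0001,-0.0006],"twist":0,"hand":-1},{"travel":[-0.0006,0,-0.0006],"twist":0,"hand":-1},{"travel":[0,0,0],"twist":0,"hand":-1},{"travel":[0,0,0],"twist":0,"hand":-1}]'; python3 -c "
from h import *
st=sensors.state();print(st['contact_force'],st['moment'],st['ee_pos'],st['tcp_rot'])"
```

```text
clock: 26.75
ee_pos: [0.5118, -0.0795, 0.0666]
tcp_rot: [-0.0, 0.671, 0.742, 0.0]
contact_force: [-2.8, 3.9, -1.4]
opening: 0.0496
gripper_force: 56.2
[-2.75527954  3.89228584 -1.36021854] [ 7.81032515e-01  6.04516830e-01 -1.01969869e-04] [ 0.51175967 -0.07945723  0.06662992] [-1.85954053e-05  6.70628729e-01  7.41793072e-01  3.81472921e-04]
```

As the push eases, a sideways +3.9 N appears: the tool's commanded y is a little low, so only the -y face bears. Shift +y to balance it.

```bash
python3 -m jog '[{"travel":[0,0.0006,0],"twist":0,"hand":-1},{"travel":[0,0.0006,0],"twist":0,"hand":-1},{"travel":[0,0,0],"twist":0,"hand":-1},{"travel":[0,0,0],"twist":0,"hand":-1}]'; python3 -c "
from h import *
st=sensors.state();print(st['contact_force'],st['moment'],st['ee_pos'],st['tcp_rot'])"
```

```text
clock: 27.08
ee_pos: [0.5118, -0.0793, 0.0665]
tcp_rot: [0.0, 0.67, 0.742, -0.0]
contact_force: [-2.7, 1.4, -0.4]
opening: 0.0499
gripper_force: 56.2
[-2.74394311  1.42169162 -0.42776796] [ 0.19445942  0.62386981 -0.01229608] [ 0.51176701 -0.07928731  0.06653436] [ 4.49832030e-04  6.70482098e-01  7.41925567e-01 -7.81235264e-05]
```

```bash
python3 -m jog '[{"travel":[-0.0006,0.0005,0],"twist":0,"hand":-1},{"travel":[-0.0006,0,0],"twist":0,"hand":-1},{"travel":[0,0,0],"twist":0,"hand":-1},{"travel":[0,0,0],"twist":0,"hand":-1}]'; python3 -c "
from h import *
st=sensors.state();print(st['contact_force'],st['moment'],st['ee_pos'],st['tcp_rot'])"
```

```text
clock: 27.42
ee_pos: [0.5116, -0.0791, 0.0666]
tcp_rot: [0.001, 0.671, 0.742, 0.0]
contact_force: [-1.2, -1.0, -3.0]
opening: 0.0495
gripper_force: 56.2
[-1.24310573 -1.00324793 -3.04214177] [-0.22859142  0.1109899   0.00075581] [ 0.51155384 -0.07908629  0.06659178] [1.23586115e-03 6.70505582e-01 7.41903367e-01 3.61725986e-04]
```

```bash
python3 -m jog '[{"travel":[0,-0.0002,-0.0008],"twist":0,"hand":-1},{"travel":[0,0,0],"twist":0,"hand":-1},{"travel":[0,0,0],"twist":0,"hand":-1}]'; python3 -c "
from h import *
st=sensors.state();print(st['contact_force'],st['moment'],st['ee_pos'],st['tcp_rot'])"
```

```text
clock: 27.67
ee_pos: [0.5116, -0.0791, 0.0665]
tcp_rot: [0.001, 0.671, 0.742, 0.0]
contact_force: [-0.4, -2.1, 1.4]
opening: 0.0499
gripper_force: 56.5
[-0.4442697  -2.05968663  1.4330629 ] [-0.21181955  0.36990679 -0.01117116] [ 0.5116034  -0.07912437  0.06647952] [1.06592039e-03 6.70513585e-01 7.41896397e-01 3.62606128e-04]
```

```bash
python3 -m jog '[{"travel":[0.0004,-0.0005,0.0003],"twist":0,"hand":-1},{"travel":[0,0,0],"twist":0,"hand":-1},{"travel":[0,0,0],"twist":0,"hand":-1}]'; python3 -m jog '[{"travel":[0,0,0],"twist":0,"hand":0.19},{"travel":[0,0,0],"twist":0,"hand":0.21},{"travel":[0,0,0],"twist":0,"hand":0.23},{"travel":[0,0,0],"twist":0,"hand":0.25},{"travel":[0,0,0],"twist":0,"hand":0.28}]'; python3 -m jog '[{"travel":[0,0,0],"twist":0,"hand":0.4},{"travel":[0,0,0],"twist":0,"hand":0.6},{"travel":[0,0,0],"twist":0,"hand":1},{"travel":[0,0,0],"twist":0,"hand":1},{"travel":[0,0,0],"twist":0,"hand":1},{"travel":[0,0,0],"twist":0,"hand":1},{"travel":[0,0,0],"twist":0,"hand":1}]'
```

```text
clock: 27.92
ee_pos: [0.5116, -0.0792, 0.0665]
tcp_rot: [0.001, 0.671, 0.742, 0.0]
contact_force: [-0.7, -1.4, 3.2]
opening: 0.0497
gripper_force: 56.5
clock: 28.33
ee_pos: [0.5109, -0.0789, 0.0658]
tcp_rot: [-0.0, 0.671, 0.742, 0.0]
contact_force: [0.5, 0.6, 0.1]
opening: 0.0546
gripper_force: 0.0
clock: 28.92
ee_pos: [0.5108, -0.079, 0.0659]
tcp_rot: [-0.0, 0.671, 0.742, -0.0]
contact_force: [-0.0, 0.2, 1.0]
opening: 0.0856
gripper_force: 0.0
```

Clean release with hardly any spring-back. I'll retreat to the same viewing pose and measure.

```bash
python3 -m jog '[{"travel":[0,0,0.04],"twist":0,"hand":1},{"travel":[0,0,0.04],"twist":0,"hand":1},{"travel":[0,0,0.04],"twist":0,"hand":1},{"travel":[-0.04,0,0.03],"twist":0,"hand":1},{"travel":[-0.036,0,0],"twist":0,"hand":1},{"travel":[0,0.04,0],"twist":0,"hand":1},{"travel":[0,0.036,0],"twist":0,"hand":1},{"travel":[0,0,0],"twist":0,"hand":1},{"travel":[0,0,0],"twist":0,"hand":1}]'
cat > m.py <<'E'
from h import *
import sys
k=sys.argv[1]
for n,s in (('top',snap('top','t'+k)),('wrist',snap('wrist','w'+k))):
    f=240/np.tan(np.radians(float(s['fov_y']))/2); d=s['depth']; v,u=np.mgrid[:480,:640]
    P=(np.stack([(u-s['cx'])/f*d,(v-s['cy'])/f*d,d],-1)-s['t'])@s['R']
    F=s['frame'].astype(int); red=(F[...,0]>1.8*F[...,1])&(F[...,0]>50)
    m=P[(d>0)&red&(P[...,2]>.119)&(P[...,2]<.135)]
    m=m[np.linalg.norm(m-np.median(m,0),axis=1)<.035]
    c,r=cv2.minEnclosingCircle(m[:,:2].astype(np.float32))
    k2=P[(d>0)&(P[...,2]>.062)&(P[...,2]<.075)&(abs(P[...,0]-.625)<.03)&(abs(P[...,1]+.069)<.03)]
    o=np.array(cv2.minEnclosingCircle(k2[:,:2].astype(np.float32))[0])
    th=np.radians(5.75);X=np.array([np.cos(th),np.sin(th)]);q=np.array(c)-o
    print(n,len(m),np.round(c,4),round(r,4),m.mean(0).round(4),'stop',(q@X).round(4),(q@[-X[1],X[0]]).round(4))
E
python3 m.py 7; python3 - <<'E'
from h import *
a=dict(np.load('pics/w6.npz'))['frame'][230:400,310:540,::-1];b=dict(np.load('pics/w7.npz'))['frame'][230:400,310:540,::-1]
cv2.imwrite('pics/cmp.png',np.vstack([cv2.resize(x,(400,296),interpolation=cv2.INTER_CUBIC) for x in(a,b)]))
E
```

```text
clock: 29.67
ee_pos: [0.4499, -0.0175, 0.1861]
tcp_rot: [0.0, 0.67, 0.743, -0.0]
contact_force: [-1.0, 0.3, -0.2]
opening: 0.0855
gripper_force: 0.0
top 459 [ 0.5129 -0.0798] 0.0241 [ 0.5122 -0.0795  0.1228] stop -0.1141 0.0006
wrist 3086 [ 0.5108 -0.0791] 0.0243 [ 0.5088 -0.0777  0.1234] stop -0.1146 0.0008
```

View pics/cmp.png

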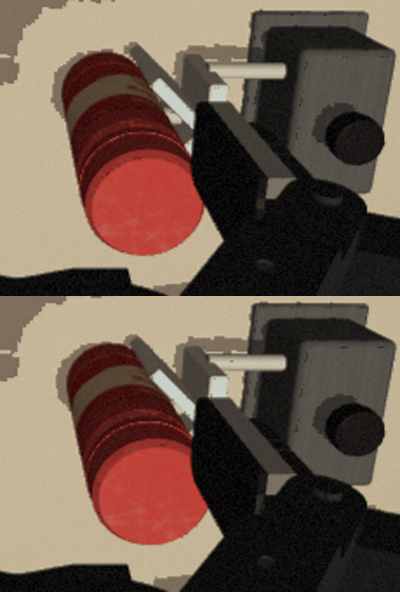

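The shaker moved 2.5–3 mm deeper and is centred within 1 mm. On release the tool pulled back 0.7 mm, so it may still be a fraction short. I'll do one more gentle seating, gripping with the tool centred exactly at the home x felt earlier (0.512).

```bash
python3 -m jog '[{"travel":[0.0259,-0.0257,0],"twist":0,"hand":1},{"travel":[0.0259,-0.0257,0],"twist":0,"hand":1},{"travel":[0.0259,-0.0257,0],"twist":0,"hand":1},{"travel":[0,0,-0.04],"twist":0,"hand":1},{"travel":[0,0,-0.04],"twist":0,"hand":1},{"travel":[0,0,-0.04],"twist":0,"hand":1},{"travel":[0,0,-0.029],"twist":0,"hand":1},{"travel":[0,0,0],"twist":0,"hand":1},{"travel":[0,0,0],"twist":0,"hand":1},{"travel":[0,0,0],"twist":0,"hand":1}]'; python3 -m jog '[{"travel":[0,0,0],"twist":0,"hand":0.4},{"travel":[0,0,0],"twist":0,"hand":0.33},{"travel":[0,0,0],"twist":0,"hand":0.3},{"travel":[0,0,0],"twist":0,"hand":0.28},{"travel":[0,0,0],"twist":0,"hand":0.28},{"travel":[0,0,0],"twist":0,"hand":0.28}]'
```

```text
clock: 30.6
ee_pos: [0.5134, -0.0808, 0.0677]
tcp_rot: [0.001, 0.671, 0.742, 0.0]
contact_force: [0.4, -0.7, 0.5]
opening: 0.0855
gripper_force: 0.0
clock: 31.1
ee_pos: [0.5124, -0.0799, 0.0671]
tcp_rot: [0.0, 0.67, 0.742, 0.0]
contact_force: [0.0, -0.5, -0.5]
opening: 0.0544
gripper_force: 0.0
```

```bash
python3 -m jog '[{"travel":[-0.0003,0.0008,0],"twist":0,"hand":0.24},{"travel":[0,0,0],"twist":0,"hand":0.21},{"travel":[0,0,0.0008],"twist":0,"hand":0.18},{"travel":[0,0,0.0008],"twist":0,"hand":-1},{"travel":[0,0,0],"twist":0,"hand":-1},{"travel":[0,0,0],"twist":0,"hand":-1}]'; python3 -c "
from h import *
st=sensors.state();print(st['contact_force'],st['moment'],st['tcp_rot'],st['ee_pos'])"
```

```text
clock: 31.6
ee_pos: [0.5113, -0.0791, 0.0674]
tcp_rot: [-0.001, 0.671, 0.742, -0.0]
contact_force: [-0.3, 0.6, -3.8]
opening: 0.0496
gripper_force: 58.2
[-0.27159283  0.58625232 -3.75635604] [0.05763434 0.11122315 0.07881079] [-6.07671251e-04  6.70559571e-01  7.41855372e-01 -3.14263355e-04] [ 0.51131405 -0.07908546  0.06742741]
```

```bash
python3 -m jog '[{"travel":[0.001,0.0001,-0.0007],"twist":0,"hand":-1},{"travel":[0,0,0],"twist":0,"hand":-1},{"travel":[0,0,0],"twist":0,"hand":-1}]'; python3 -m jog '[{"travel":[0.001,0.0001,0],"twist":0,"hand":-1},{"travel":[0,0,0],"twist":0,"hand":-1},{"travel":[0,0,0],"twist":0,"hand":-1}]';  python3 -m jog '[{"travel":[0.001,0.0001,0],"twist":0,"hand":-1},{"travel":[0,0,0],"twist":0,"hand":-1},{"travel":[0,0,0],"twist":0,"hand":-1}]'
```

```text
clock: 31.85
ee_pos: [0.5117, -0.0792, 0.0671]
tcp_rot: [-0.001, 0.67, 0.742, -0.001]
contact_force: [-3.6, -1.4, -1.4]
opening: 0.0499
gripper_force: 58.5
clock: 32.1
ee_pos: [0.5118, -0.0792, 0.0671]
tcp_rot: [-0.001, 0.67, 0.742, -0.001]
contact_force: [-5.6, -1.4, 1.3]
opening: 0.0496
gripper_force: 58.5
clock: 32.35
ee_pos: [0.5119, -0.0792, 0.0672]
tcp_rot: [-0.002, 0.67, 0.742, -0.002]
contact_force: [-8.8, -2.2, 3.5]
opening: 0.0498
gripper_force: 58.8
```

```bash
python3 -m jog '[{"travel":[0.0006,-0.0005,0.0003],"twist":0,"hand":-1},{"travel":[0.0006,0,0.0003],"twist":0,"hand":-1},{"travel":[0,0,0],"twist":0,"hand":-1},{"travel":[0,0,0],"twist":0,"hand":-1},{"travel":[0,0,0],"twist":0,"hand":-1},{"travel":[0,0,0],"twist":0,"hand":-1},{"travel":[0,0,0],"twist":0,"hand":-1},{"travel":[0,0,0],"twist":0,"hand":-1},{"travel":[0,0,0],"twist":0,"hand":-1},{"travel":[0,0,0],"twist":0,"hand":-1}]'; python3 -m jog '[{"travel":[0,0,0],"twist":0,"hand":-1},{"travel":[0,0,0],"twist":0,"hand":-1},{"travel":[0,0,0],"twist":0,"hand":-1},{"travel":[0,0,0],"twist":0,"hand":-1},{"travel":[0,0,0],"twist":0,"hand":-1},{"travel":[0,0,0],"twist":0,"hand":-1}]'; python3 -m jog '[{"travel":[-0.001,-0.0001,-0.0006],"twist":0,"hand":-1},{"travel":[-0.001,-0.0001,0],"twist":0,"hand":-1},{"travel":[-0.001,-0.0001,0],"twist":0,"hand":-1},{"travel":[0,0,0],"twist":0,"hand":-1},{"travel":[0,0,0],"twist":0,"hand":-1}]'
```

```text
clock: 33.18
ee_pos: [0.512, -0.0792, 0.0672]
tcp_rot: [-0.003, 0.67, 0.742, -0.002]
contact_force: [-7.5, -1.3, 2.9]
opening: 0.0496
gripper_force: 58.8
clock: 33.68
ee_pos: [0.5119, -0.0792, 0.0672]
tcp_rot: [-0.003, 0.67, 0.742, -0.002]
contact_force: [-8.0, -0.1, 2.1]
opening: 0.0501
gripper_force: 58.8
clock: 34.1
ee_pos: [0.5118, -0.0793, 0.0671]
tcp_rot: [-0.001, 0.671, 0.742, -0.001]
contact_force: [-6.1, 0.2, 0.6]
opening: 0.0495
gripper_force: 58.5
```

```bash
python3 -m jog '[{"travel":[-0.0006,0.0004,0],"twist":0,"hand":-1},{"travel":[0,0,0],"twist":0,"hand":-1},{"travel":[0,0,0],"twist":0,"hand":-1},{"travel":[0,0,0],"twist":0,"hand":-1}]'; python3 -c "
from h import *
st=sensors.state();print(st['contact_force'],st['moment'],st['tcp_rot'],st['ee_pos'])"
```

```text
clock: 34.43
ee_pos: [0.5118, -0.0793, 0.0671]
tcp_rot: [-0.001, 0.671, 0.742, -0.0]
contact_force: [-5.6, -0.2, -0.0]
opening: 0.0496
gripper_force: 58.4
[-5.61185533 -0.15206571 -0.048925  ] [-0.04163297  0.94053099 -0.03134863] [-6.40451449e-04  6.70535345e-01  7.41877176e-01 -4.42666313e-04] [ 0.51179517 -0.07927569  0.06708859]
```

```bash
python3 -m jog '[{"travel":[-0.001,-0.0001,0],"twist":0,"hand":-1},{"travel":[0,0,0],"twist":0,"hand":-1},{"travel":[0,0,0],"twist":0,"hand":-1},{"travel":[0,0,0],"twist":0,"hand":-1}]'; python3 -c "
from h import *
st=sensors.state();print(st['contact_force'],st['moment'],st['tcp_rot'],st['ee_pos'])"
```

```text
clock: 34.77
ee_pos: [0.5117, -0.0793, 0.0671]
tcp_rot: [-0.0, 0.671, 0.742, 0.0]
contact_force: [-2.4, 0.0, -5.1]
opening: 0.0502
gripper_force: 58.1
[-2.4440278   0.02402614 -5.13262625] [ 0.07372289  0.55492345 -0.00352617] [-1.92669713e-05  6.70621442e-01  7.41799745e-01  1.41717083e-04] [ 0.51169474 -0.07928996  0.0670905 ]
```

```bash
python3 -m jog '[{"travel":[-0.0004,0,-0.0012],"twist":0,"hand":-1},{"travel":[0,0,0],"twist":0,"hand":-1},{"travel":[0,0,0],"twist":0,"hand":-1}]'; python3 -c "
from h import *
st=sensors.state();print(st['contact_force'],st['moment'],st['tcp_rot'],st['ee_pos'])"
```

```text
clock: 35.02
ee_pos: [0.5117, -0.0794, 0.0671]
tcp_rot: [0.0, 0.671, 0.742, 0.0]
contact_force: [-4.5, 1.9, 2.0]
opening: 0.0495
gripper_force: 58.7
[-4.4679007   1.9317711   1.96166259] [0.2954711  0.95174343 0.0061313 ] [1.82576235e-04 6.70580829e-01 7.41836412e-01 2.34756790e-04] [ 0.51173412 -0.07937066  0.06706993]
```

```bash
python3 -m jog '[{"travel":[-0.0008,0.0005,0.0004],"twist":0,"hand":-1},{"travel":[0,0,0],"twist":0,"hand":-1},{"travel":[0,0,0],"twist":0,"hand":-1},{"travel":[0,0,0],"twist":0,"hand":-1}]'; python3 -c "
from h import *
st=sensors.state();print(st['contact_force'],st['moment'],st['tcp_rot'],st['ee_pos'])"
```

```text
clock: 35.35
ee_pos: [0.5116, -0.0793, 0.0671]
tcp_rot: [0.001, 0.671, 0.742, 0.001]
contact_force: [-1.3, 0.0, -1.1]
opening: 0.05
gripper_force: 58.4
[-1.33368391  0.04794327 -1.12376059] [0.10908667 0.32290767 0.04334878] [9.15197530e-04 6.70589707e-01 7.41827710e-01 5.05828180e-04] [ 0.51159934 -0.07927292  0.06712532]
```

Light residual force, balanced sideways, with its weight mostly on the worktop. Let go.

```bash
python3 -m jog '[{"travel":[0,0,0],"twist":0,"hand":0.19},{"travel":[0,0,0],"twist":0,"hand":0.21},{"travel":[0,0,0],"twist":0,"hand":0.23},{"travel":[0,0,0],"twist":0,"hand":0.25},{"travel":[0,0,0],"twist":0,"hand":0.28}]'; python3 -m jog '[{"travel":[0,0,0],"twist":0,"hand":0.4},{"travel":[0,0,0],"twist":0,"hand":0.6},{"travel":[0,0,0],"twist":0,"hand":1},{"travel":[0,0,0],"twist":0,"hand":1},{"travel":[0,0,0],"twist":0,"hand":1},{"travel":[0,0,0],"twist":0,"hand":1},{"travel":[0,0,0],"twist":0,"hand":1}]';  python3 -m jog '[{"travel":[0,0,0.04],"twist":0,"hand":1},{"travel":[0,0,0.04],"twist":0,"hand":1},{"travel":[0,0,0.04],"twist":0,"hand":1},{"travel":[-0.04,0,0.03],"twist":0,"hand":1},{"travel":[-0.036,0,0],"twist":0,"hand":1},{"travel":[0,0.04,0],"twist":0,"hand":1},{"travel":[0,0.036,0],"twist":0,"hand":1},{"travel":[0,0,0],"twist":0,"hand":1},{"travel":[0,0,0],"twist":0,"hand":1}]'; python3 m.py 8
```

```text
clock: 35.77
ee_pos: [0.5116, -0.0792, 0.0673]
tcp_rot: [0.001, 0.671, 0.742, 0.001]
contact_force: [-1.0, -0.4, -0.1]
opening: 0.0547
gripper_force: 0.0
clock: 36.35
ee_pos: [0.5106, -0.079, 0.0667]
tcp_rot: [-0.0, 0.671, 0.742, -0.0]
contact_force: [0.4, -0.3, 0.1]
opening: 0.0854
gripper_force: 0.0
clock: 37.1
ee_pos: [0.4497, -0.0175, 0.187]
tcp_rot: [0.0, 0.67, 0.743, 0.0]
contact_force: [-0.4, -0.5, 0.0]
opening: 0.0851
gripper_force: 0.0
top 468 [ 0.5122 -0.079 ] 0.0242 [ 0.5124 -0.0793  0.1227] stop -0.1145 0.0015
wrist 3047 [ 0.5114 -0.0794] 0.0243 [ 0.5089 -0.0778  0.1234] stop -0.1137 0.0009
```

The tool did not move on release (0.5116), and the shaker reads 0.5114–0.5122, matching the felt home position. It is upright and centred, and the arm is clear.

```bash
python3 -c "
from bench import order
print(order.job_done())"
```

```text
the job is handed in; nothing more can be done
None
```

I handed the job in at about 37 s: the red shaker stands upright in the V, released and within about 1 mm of home and centre by the cameras, after presses of about 10–12 N on both faces; I had no direct reading of the plunger, and the shaker first leaned and then sprang back about 4 mm, so I regripped it and pressed it home twice more.

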